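Load the heating block in order and switch on the guarded heater

ROBOT

A 7-joint arm with a two-finger parallel gripper is mounted at the origin on the work surface. World frame = base frame: x ahead of the robot, y to its left, z up, the work surface at z = 0. Lengths are in m, angles in rad, forces in N, time in s.
With the tool pointing down it reaches from about 0.4 to 0.85 m from the base axis. Payload 10.4 kg.
Tool frame: the origin (TCP) lies midway between the tips of the shut fingers; the grasp point (between the pads) lies 19 mm behind it; z points along the fingers, y is the line along which they close (so a half turn about z gives the same grasp; the last joint's range is limited). The gripper opens to 87 mm and grips with 3 to 60 N. Pads are 19 mm wide; open, the fingers measure 117 mm over their backs; the gripper's body (75 mm by 190 mm) begins 51 mm behind the grasp point.
Start: joints at [1.292, 0.332, -0.065, 1.46, 0.022, 1.35, -0.088], TCP at [0.158, -0.605, 0.223] pointing down, gripper open.
Joint ranges: [-2.6, 2.6], [-0.5, 2.12], [-1.47, 1.34], [0.16, 2.42], [-1.27, 4.41], [0.06, 2.06], [-2.6, 2.6]. Speed limits (rad/s): [2.22, 2.22, 2.79, 2.79, 3.14, 3.14, 3.14].

INTERFACE

Orientations are given as a unit quaternion [x, y, z, w].
In Python, from bench import r gives the robot as it stands.
- The arm moves only by the tool carry_out, never from a script. Its argument "steps" is a list that holds one entry, the list of rows, each a list of 6 numbers: the shift along the tool's x, y, z in cm, then the turn, a rotation vector about the tool's x, y, z in rad. In form: [[[dx, dy, dz, wx, wy, wz], ...]]. A call has 1 to 20 rows; each row is the pose to reach, as a shift and turn from the pose commanded when the call began, along the tool's axes at that moment; what a row does not reach only later rows make up. A row lasts 1/12 s, in which the tool goes at most 41.7 mm and 7.16 degrees, less where a joint would pass 70% of its speed; a pose out of reach is approached as far as the arm can. A call with a gripper value outside its range is refused whole. "hand" is the closure, from -1 (fully open) to 1 (shut), set as the call begins (left out, the last holds). The fingers move at their own pace and stop on an object; "squeeze" is the grip in N (left out, the last holds). Time passes only in rows, so rows that repeat a pose let the fingers close. It gives the time, the measured TCP pose, the force, the opening and the grip force at its end, in the units of the state.
- r.read_state(): the state, without advancing time (a new reading comes with each control period).
- r.camera(name): name is "side" or "top"; returns the picture (480x640x3 uint8, red, green, blue); there is no depth.
- r.camera_params(name): a dict with "fx", "fy", "cx", "cy" (pixels), "view" (4x4, takes a point from world to camera coordinates). Camera axes: x right, y up, looking along -z (the intrinsics and any distortion apply to the point x, -y, -z); pixel columns grow to the right and rows downward; lengths in m; the calibration is good to about 2 mm. A picture is of the moment at which its call begins. camera_params takes no time and is no camera call.
- r.close_job(): hands the job in; it is judged then, once.
The state is a dict: "time": time; "joint_positions": joint angles; "joint_vel": joint speeds; "joint_torque": joint torques, N m; "ee_pos": TCP position; "eef_rot": TCP orientation; "ft_force": force on the tool from outside, world axes, zero at the start; "torque": the same for the moment, N m; "width": finger opening in m; "grip_force": force on a finger pad.
Only numpy, scipy, OpenCV 4.12 (cv2) and the standard library are available. Lean on these libraries where they do the work, as an engineer would, in place of code of your own. Each camera call takes 0.05 s, during which the arm holds its last target. There are 200 camera calls.

TASK

Load the heating block: put each sample jar upright and fully down in the pocket of its own number (the shortest size belongs in pocket 1, the first one clockwise from the black stud, each next size up in the next pocket clockwise, the tallest in pocket 5; the pocket of a missing size stays empty), working in order from the lowest number to the highest. Only when all the jars are in, lift the safety cover on the switch box well up, flip the toggle beneath it fully over to on, and close the cover fully again. At the end every jar must stand in its pocket, and the tip box, the bottle and the marker must be left where they are.

Things in the scene. Friction and masses are not known exactly. Their poses are not given: they have to be found in the camera images.
- jar1: sample jar of size 1: round amber jar on a 20 mm thick steel foot, with a white cap 18 mm tall, all 46 mm across, 62 mm tall overall, about 280 g, nearly all in the foot, starting upright on the bench right of the block. Origin: centre of its underside, z up along its axis. May be absent (None). Belongs in pocket 1. Jars differ only in height.
- jar2: sample jar of size 2: round amber jar on a 20 mm thick steel foot, with a white cap 18 mm tall, all 46 mm across, 73 mm tall overall, about 280 g, nearly all in the foot, starting upright on the bench right of the block. Origin: centre of its underside, z up along its axis. May be absent (None). Belongs in pocket 2. Jars differ only in height.
- jar3: sample jar of size 3: round amber jar on a 20 mm thick steel foot, with a white cap 18 mm tall, all 46 mm across, 84 mm tall overall, about 280 g, nearly all in the foot, starting upright on the bench right of the block. Origin: centre of its underside, z up along its axis. May be absent (None). Belongs in pocket 3. Jars differ only in height.
- jar4: sample jar of size 4: round amber jar on a 20 mm thick steel foot, with a white cap 18 mm tall, all 46 mm across, 95 mm tall overall, about 280 g, nearly all in the foot, starting upright on the bench right of the block. Origin: centre of its underside, z up along its axis. May be absent (None). Belongs in pocket 4. Jars differ only in height.
- jar5: sample jar of size 5: round amber jar on a 20 mm thick steel foot, with a white cap 18 mm tall, all 46 mm across, 106 mm tall overall, about 280 g, nearly all in the foot, starting upright on the bench right of the block. Origin: centre of its underside, z up along its axis. May be absent (None). Belongs in pocket 5. Jars differ only in height.
- block: heating block unit, fixed: white 210 x 200 mm base, aluminium block on top, 85 mm high. Origin: centre of its underside; at yaw 0 its x points away from the robot. A 68 mm radius ring round its centre has six even places: a black stud (22 mm across, 12 mm tall) at its -x side and five round pockets, numbered 1 to 5 clockwise seen from above, pocket 1 next to the stud; neighbours 68 mm apart.
- pocket1 (a point): centre of the mouth of pocket 1, number 1 clockwise from the stud, level with the block's top (85 mm above the bench). The pocket is a round hole 52 mm across, 22 mm deep, with a flat floor; a seated jar stands proud by its height less 22 mm.
- pocket2 (a point): centre of the mouth of pocket 2, number 2 clockwise from the stud, level with the block's top (85 mm above the bench). The pocket is a round hole 52 mm across, 22 mm deep, with a flat floor; a seated jar stands proud by its height less 22 mm.
- pocket3 (a point): centre of the mouth of pocket 3, number 3 clockwise from the stud, level with the block's top (85 mm above the bench). The pocket is a round hole 52 mm across, 22 mm deep, with a flat floor; a seated jar stands proud by its height less 22 mm.
- pocket4 (a point): centre of the mouth of pocket 4, number 4 clockwise from the stud, level with the block's top (85 mm above the bench). The pocket is a round hole 52 mm across, 22 mm deep, with a flat floor; a seated jar stands proud by its height less 22 mm.
- pocket5 (a point): centre of the mouth of pocket 5, number 5 clockwise from the stud, level with the block's top (85 mm above the bench). The pocket is a round hole 52 mm across, 22 mm deep, with a flat floor; a seated jar stands proud by its height less 22 mm.
- switch_box: heater switch box, fixed: white, 140 (x) x 110 (y) x 50 mm high, left of the block. Origin: centre of its underside, z up; at yaw 0 its x points away from the robot. The toggle and its hinged cover are on its top.
- cover (a joint): hinge angle of the grey safety cover over the toggle: 0 closed, up to 1.85 rad open (tips up and back about an axis along the box's y, tab end rising). Stays where it is left (friction; about 1 N at the tab moves it). A hood 85 mm long (from the hinge to the box's -x), 50 wide, 49 tall, open underneath; closed, its underside is 4 mm above the box top, hiding the toggle.
- cover_tab (a point): point to grip on the cover's tab, moving with the cover: at (-108, 0, 33) mm from cover_hinge in the box's axes when closed. The tab is a tongue on the cover's -x end, 36 mm long (this point is 23 mm out), 10 mm thick in y, 26 mm tall; this is its mid-thickness and mid-height. It can be pinched across its thickness from above at any cover angle and pivots between the fingers.
- cover_hinge (a point): point on the cover's hinge axis, at the middle of the cover's width: (45, 0, 54) mm in the frame of the switch box
- toggle (a joint): angle of the steel toggle: 0 off (leaning 0.45 rad to the box's -y), 0.9 on (leaning 0.45 rad to the box's +y); it starts off or nearly so, stays where it is left and takes about 1 N at its tip
- toggle_tip (a point): centre of the 12 mm ball at the end of the toggle, which is 30 mm from its pivot at (-12, 0, 51) mm in the frame of the switch box; the stem is 8 mm thick
- tip_box: bystander, not to be moved: clear pipette tip box with blue lid, 87 x 122 x 53 mm, far side of the bench; origin: centre of its underside
- wash_bottle: bystander, not to be moved: white bottle 50 mm across, 110 mm tall, beyond the jars; origin: centre of its underside
- marker: bystander, not to be moved: marker pen lying flat beyond the block, to its left, 120 x 15 x 15 mm; origin: its underside, 50 mm from one end and 67 mm from the other
Things that resemble listed ones, but are neither listed nor needed, are in the scene too. What is shaped like the jar3 but blue or purple is not meant.

How it is judged:
By the outcome, as a careful person would: the job done as asked, in the order asked, and still so for the second after the job is handed in, with the robot touching nothing.
Of jar1, jar2, jar3, jar4, jar5 only 4 to 5 are there at a start; the rules pass over those that are not, and their reading is None.
At some moment in a run one of jar1, jar2, jar3, jar4, jar5 may be knocked a few centimetres aside while the robot is not near it.
It also fails if it takes over 210 s, if anything falls off the work surface, if the arm or the gripper's body presses on something with over 40 N, if the wrist force passes 120 N, or if a joint passes its speed limit or range.

## Working session

There is one attempt and no reset: what is moved stays moved. The work goes in short steps, Python scripts to look and compute and a tool call to move; the robot and the scene stay as the last step left them, time stands still between calls to the robot, and variables do not carry over. Pictures are saved under pics/ and viewed, at most 14 in all, crops included, and the job is handed in when it is done.

Besides the shell and the picture viewer there is one more tool, called after "Emit:" as name(argument=value, ...) on one line, values as JSON. carry_out: Moves the arm, as the interface text tells. Its arguments: {"type":"object","properties":{"steps":{"type":"array","items":{"type":"array","items":{"type":"array","items":{"type":"number"}}}},"hand":{"type":"number"},"squeeze":{"type":"number"}},"required":["steps"]}

```bash
ls; mkdir -p pics
python3 - <<'E'
from bench import r
import cv2,numpy as np
np.set_printoptions(precision=4,suppress=True)
for n in("side","top"):
    cv2.imwrite(f"pics/{n}0.png",r.camera(n)[:,:,::-1]); p=r.camera_params(n); print(n,{k:v for k,v in p.items() if k!='view'}); print(np.array(p['view']))
print(r.read_state())
E
```

```text
pics
side {'fx': 606.8856831891269, 'fy': 606.8856831891269, 'cx': 318.9458511253962, 'cy': 245.18275398617442}
[[ 0.9944 -0.1054  0.008  -0.5844]
 [ 0.0659  0.677   0.733  -0.0868]
 [-0.0827 -0.7284  0.6802 -1.1619]
 [ 0.      0.      0.      1.    ]]
top {'fx': 593.9512760917253, 'fy': 593.9512760917253, 'cx': 327.03853831894475, 'cy': 239.57534298892784}
[[ 0.0097 -0.9997  0.0214 -0.041 ]
 [ 0.9979  0.0111  0.0643 -0.5913]
 [-0.0645  0.0207  0.9977 -1.1962]
 [ 0.      0.      0.      1.    ]]
{'time': 0.1, 'joint_positions': array([ 1.2924,  0.3328, -0.0647,  1.4608,  0.0216,  1.3499, -0.0885]), 'joint_vel': array([-0.001 , -0.0038, -0.0001, -0.0027,  0.0014, -0.0011, -0.0006]), 'joint_torque': array([  0.0016, -62.4545,   0.0246, -39.0712,  -0.0614,   0.0367,
         0.0001]), 'ee_pos': array([ 0.158 , -0.6043,  0.2218]), 'eef_rot': array([ 0.9918,  0.1276, -0.0001, -0.0006]), 'ft_force': array([-0.4528,  0.9985,  0.5371]), 'torque': array([-0.0365,  0.0494, -0.0215]), 'grip_force': 0.0, 'width': 0.08715464540538576}
```

View pics/side0.png

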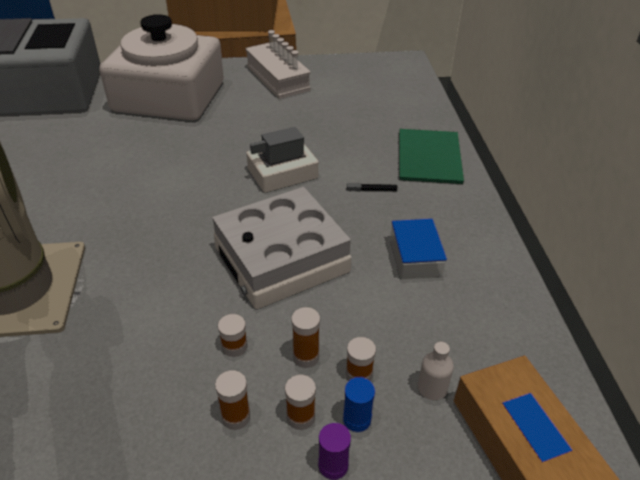

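View pics/top0.png

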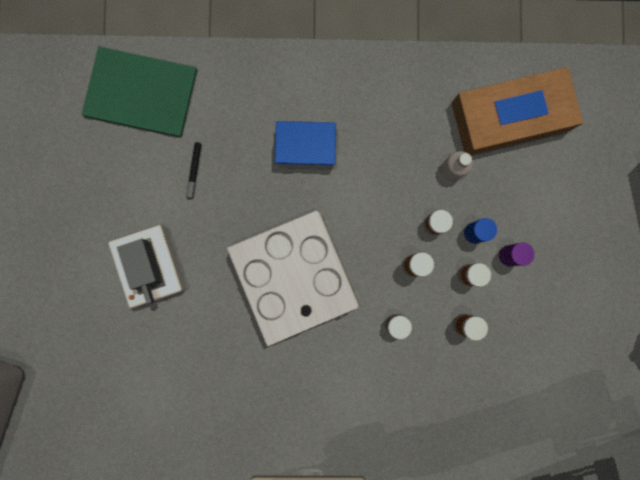

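The side view shows five amber jars with white caps, around (232,333), (306,335), (361,360), (233,398) and (300,400), plus blue and purple decoys. The top view has the caps at (399,327), (421,264), (440,222), (474,328) and (477,275). It also shows the stud at (306,311), five pockets around the ring, and the switch box at (145,267) with its tab pointing down at (153,303).

```bash
cat > h.py <<'E'
from bench import r
import cv2,numpy as np
from scipy.spatial.transform import Rotation as Ro
np.set_printoptions(precision=4,suppress=True)
P={n:r.camera_params(n) for n in("side","top")}
def ray(n,u,v):
    p=P[n];V=np.array(p['view']);d=np.array([(u-p['cx'])/p['fx'],-(v-p['cy'])/p['fy'],-1.])
    return -V[:3,:3].T@V[:3,3],V[:3,:3].T@d
def onz(n,u,v,z):
    o,d=ray(n,u,v);return o+d*(z-o[2])/d[2]
def proj(n,X):
    p=P[n];V=np.array(p['view']);c=V[:3,:3]@X+V[:3,3]
    return np.array([p['cx']-p['fx']*c[0]/c[2],p['cy']+p['fy']*c[1]/c[2]])
def blobs(m,amin,amax,box):
    n,l,s,c=cv2.connectedComponentsWithStats(m.astype(np.uint8))
    return [(s[i],c[i],l==i) for i in range(1,n) if amin<s[i][4]<amax and box[0]<c[i][0]<box[1] and box[2]<c[i][1]<box[3]]
def white(im,t): # bright, nearly grey
    a=im.astype(int);return (a.min(2)>t)&(a.max(2)-a.min(2)<40)
def go(p,yaw,down=True):
    """row to reach world TCP p with tool y axis at world angle yaw (mod pi), tool down"""
    s=r.read_state();R0=Ro.from_quat(s['eef_rot']);best=None
    for k in(-1,0,1,2):
        a=yaw+k*np.pi
        y=np.array([np.cos(a),np.sin(a),0]);z=np.array([0,0,-1.]);R=Ro.from_matrix(np.c_[np.cross(y,z),y,z])
        w=(R0.inv()*R).as_rotvec()
        if best is None or np.linalg.norm(w)<np.linalg.norm(best):best=w
    return np.r_[R0.inv().apply(np.array(p)-s['ee_pos'])*100,best]
E
python3 - <<'E'
from h import *
t=cv2.imread('pics/top0.png');s=cv2.imread('pics/side0.png')
for T in(110,140,170):
  print(T,[(c.round(1),b[:5]) for b,c,_ in blobs(white(t,T),150,2000,(370,520,190,350))])
print('side')
for T in(110,140):
  print(T,[(c.round(1),b[:5]) for b,c,_ in blobs(white(s,T),150,4000,(200,400,300,440))])
g=cv2.cvtColor(t,cv2.COLOR_BGR2GRAY)
C=cv2.HoughCircles(g[200:360,220:370],cv2.HOUGH_GRADIENT,1,20,param1=100,param2=14,minRadius=11,maxRadius=16)
print(C+[[[220,200,0]]] if C is not None else 0)
print([(c,b) for b,c,_ in blobs(g<40,40,300,(285,330,290,330))])
cv2.imwrite('pics/c0.png',np.hstack([cv2.resize(t[205:355,220:370],(400,400),interpolation=cv2.INTER_CUBIC),cv2.resize(t[210:320,90:200],(400,400),interpolation=cv2.INTER_CUBIC)]))
E
```

```text
110 [(array([441.2, 220.6]), array([430, 209,  24,  24, 447], dtype=int32)), (array([422.1, 263.9]), array([410, 252,  25,  25, 484], dtype=int32)), (array([479.6, 274.3]), array([468, 262,  24,  25, 467], dtype=int32)), (array([400.2, 327.2]), array([388, 316,  25,  24, 452], dtype=int32)), (array([475.9, 328.2]), array([464, 316,  25,  25, 479], dtype=int32))]
140 [(array([441. , 220.7]), array([430, 210,  23,  22, 390], dtype=int32)), (array([421.9, 263.9]), array([411, 253,  23,  23, 423], dtype=int32)), (array([479.3, 274.4]), array([469, 264,  22,  22, 397], dtype=int32)), (array([399.9, 327. ]), array([389, 316,  23,  23, 401], dtype=int32)), (array([475.8, 328.1]), array([465, 317,  23,  23, 412], dtype=int32))]
170 [(array([440.8, 220.8]), array([431, 211,  20,  20, 312], dtype=int32)), (array([421.7, 263.9]), array([411, 254,  22,  21, 345], dtype=int32)), (array([477.5, 273.4]), array([469, 265,  20,  20, 227], dtype=int32)), (array([399.6, 326.8]), array([390, 317,  20,  21, 318], dtype=int32))]
side
110 [(array([305.4, 317.5]), array([291, 307,  29,  22, 498], dtype=int32)), (array([231.1, 323.8]), array([218, 313,  28,  22, 460], dtype=int32)), (array([361.2, 347.7]), array([347, 337,  29,  23, 524], dtype=int32)), (array([230.3, 382.7]), array([215, 370,  32,  27, 647], dtype=int32)), (array([299.9, 387. ]), array([285, 374,  31,  27, 636], dtype=int32))]
140 [(array([305.4, 317.6]), array([293, 308,  26,  20, 398], dtype=int32)), (array([231.2, 323.9]), array([219, 315,  25,  19, 365], dtype=int32)), (array([361.2, 347.8]), array([349, 338,  26,  21, 420], dtype=int32)), (array([230.4, 382.8]), array([217, 371,  28,  24, 531], dtype=int32)), (array([299.9, 387.2]), array([286, 376,  29,  24, 523], dtype=int32))]
[[[270.5 305.5  14.1]
  [312.5 249.5  14.1]
  [278.5 244.5  14.1]
  [256.5 273.5  11.8]
  [326.5 282.5  14.3]]]
[(array([305.4038, 310.4423]), array([302, 307,   8,   8,  52], dtype=int32))]
```

View pics/c0.png

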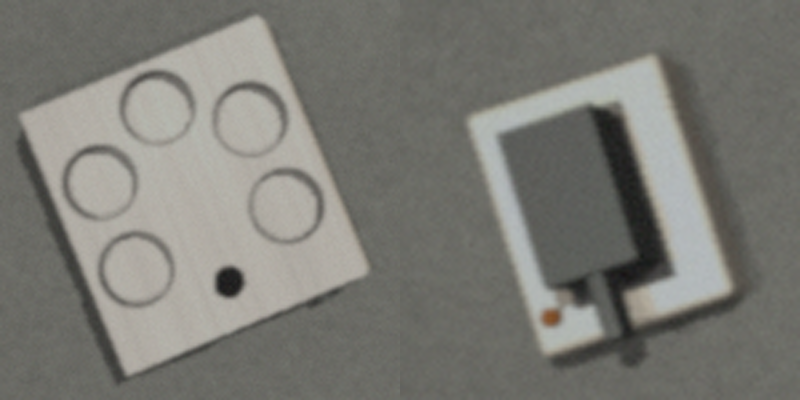

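Crop check: the pocket rims are clear, at about (271,306), (257.5,273), (279,245.5), (314,250) and (327,282). The switch box's white top shows all four corners, and the cover is closed with its tab pointing down.

```bash
cat > jars.py <<'E'
from h import *
def jars(t,s):
    T=[c for b,c,_ in blobs(white(t,110),250,700,(340,560,170,400))]
    S=[c for b,c,_ in blobs(white(s,110),250,900,(180,420,280,460))]
    out=[]
    for c in T:
        o,d=ray('top',*c);best=None
        for q in S:
            o2,d2=ray('side',*q);k=np.linalg.lstsq(np.c_[d,-d2],o2-o,rcond=None)[0]
            a,b=o+d*k[0],o2+d2*k[1];g=np.linalg.norm(a-b)
            if best is None or g<best[0]:best=(g,(a+b)/2,q)
        h=best[1][2]+.009;n=(h-.062)/.011+1;h=.062+.011*round(n-1)
        p=onz('top',*c,h-.005);out.append((n,p[:2],best[0]))
    return sorted(out,key=lambda e:e[0])
E
python3 - <<'E'
from h import *
from jars import jars
t=cv2.imread('pics/top0.png')[:,:,::-1];s=cv2.imread('pics/side0.png')[:,:,::-1]
J=jars(t,s)
for n,p,g in J: print('size %.2f'%n,p,'gap %.4f'%g)
for a in J: print([round(float(np.linalg.norm(a[1]-b[1])),3) for b in J])
px=np.array([[305.6,310.4],[270.8,305.9],[257.3,273.2],[278.8,245.3],[313.4,250],[327,282.3]])
W=np.array([onz('top',*q,.097 if i==0 else .085)[:2] for i,q in enumerate(px)])
c=W.mean(0);rel=W-c;an=np.degrees(np.arctan2(rel[:,1],rel[:,0]))
print(W,c,np.linalg.norm(rel,axis=1),an)
y=np.mean([(an[i]-180+60*i+180)%360-180 for i in range(6)]);print('block yaw',y,'reach',np.linalg.norm(c))
for i in range(6):
  a=np.radians(180-60*i+y);print(i,c+.068*np.array([np.cos(a),np.sin(a)]))
m=white(t,125)
for z,(x0,x1,y0,y1) in((.05,(90,200,210,320)),(.085,(220,370,200,355))):
  k=np.zeros(m.shape,np.uint8);k[y0:y1,x0:x1]=m[y0:y1,x0:x1]
  n,l,st,_=cv2.connectedComponentsWithStats(k);i=1+st[1:,4].argmax()
  pts=np.argwhere(l==i)[:,::-1].astype(np.float32);w=np.array([onz('top',*q,z)[:2] for q in pts],np.float32)
  print(z,cv2.minAreaRect(w),st[i])
g=cv2.cvtColor(t,cv2.COLOR_RGB2HSV)
cv2.imwrite('pics/c1.png',cv2.resize(s[100:220,220:340,::-1],(600,600),interpolation=cv2.INTER_CUBIC))
E
```

```text
size 2.10 [ 0.4188 -0.1782] gap 0.0008
size 3.02 [ 0.6276 -0.2568] gap 0.0001
size 4.07 [ 0.5231 -0.3287] gap 0.0003
size 5.05 [ 0.4208 -0.3179] gap 0.0007
size 6.04 [ 0.5416 -0.2132] gap 0.0005
[0.0, 0.223, 0.183, 0.14, 0.128]
[0.223, 0.0, 0.127, 0.216, 0.096]
[0.183, 0.127, 0.0, 0.103, 0.117]
[0.14, 0.216, 0.103, 0.0, 0.16]
[0.128, 0.096, 0.117, 0.16, 0.0]
[[ 0.4514  0.0062]
 [ 0.4588  0.0732]
 [ 0.5211  0.1001]
 [ 0.5753  0.0596]
 [ 0.567  -0.0073]
 [ 0.505  -0.0342]] [0.5131 0.0329] [0.0672 0.0676 0.0677 0.0677 0.0672 0.0676] [-156.5676  143.464    83.1775   23.1973  -36.7519  -96.9142]
block yaw 23.267540444357746 reach 0.5141529311189397
0 [0.4506 0.0061]
1 [0.4586 0.0736]
2 [0.5211 0.1005]
3 [0.5756 0.0598]
4 [ 0.5676 -0.0077]
5 [ 0.5051 -0.0346]
0.05 ((0.533750057220459, 0.3268226981163025), (0.13751228153705597, 0.10811105370521545), 19.768959045410156) [ 109  225   72   82 1904]
0.085 ((0.5144063830375671, 0.03231292963027954), (0.20491035282611847, 0.19064223766326904), 23.557497024536133) [ 227  211  131  135 9757]
```

View pics/c1.png

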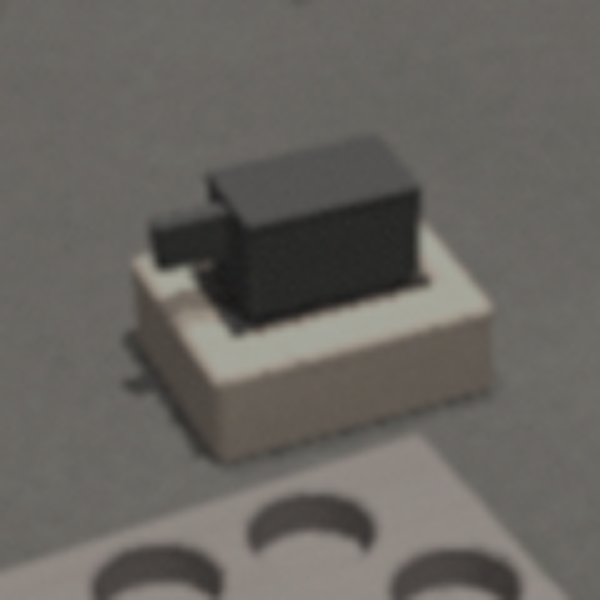

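The five jars measure as consecutive sizes, with a constant +1 offset because the cap blob is dominated by its top face. That makes all of sizes 1 to 5 present. The block fits well: ring radii of 67–68 mm, yaw 23.3°. The switch box measures 138 x 108 mm at yaw 19.8°, and the side crop shows its cover closed with the tab towards the robot. I'll start with jar 1.

```bash
sed -i 's/h=best\[1\]\[2\]+.009;/h=best[1][2]-.002;/; s/h-.005)/h)/' jars.py
cat >> h.py <<'E'
BC=np.array([.5134,.0328]);BY=23.3
def pocket(i):
    a=np.radians(180-60*i+BY);return BC+.068*np.array([np.cos(a),np.sin(a)])
H=lambda n:.062+.011*(n-1)
def show(name,xyz,yawdeg): print(name,np.round(xyz,4),'row',go(xyz,np.radians(yawdeg)).round(3))
E
python3 - <<'E'
from h import *
from jars import jars
t=cv2.imread('pics/top0.png')[:,:,::-1];s=cv2.imread('pics/side0.png')[:,:,::-1]
J=jars(t,s)
for n,p,g in J: print('size %.2f'%n,p,'gap %.4f'%g)
p=J[0][1]
for z in(.2,.028):show('jar1',[*p,z],-75)
print('cans',onz('top',484,229,.084),onz('top',521,253,.084),'bottle',onz('top',460,165,.05))
E
```

```text
size 1.10 [ 0.4183 -0.1791] gap 0.0008
size 2.02 [ 0.6282 -0.2581] gap 0.0001
size 3.07 [ 0.5232 -0.3303] gap 0.0003
size 4.05 [ 0.4203 -0.3195] gap 0.0007
size 5.04 [ 0.5417 -0.2143] gap 0.0005
jar1 [ 0.4183 -0.1791  0.2   ] row [ 35.942 -34.552   2.227  -0.001   0.     -0.006]
jar1 [ 0.4183 -0.1791  0.028 ] row [ 35.943 -34.531  19.427  -0.001   0.     -0.006]
cans [ 0.6116 -0.3396  0.084 ] [ 0.5655 -0.4118  0.084 ] bottle [ 0.7438 -0.3015  0.05  ]
```

Emit:
carry_out(steps=[[[35.9,-34.6,2.2,0,0,0],[35.9,-34.6,2.2,0,0,0],[35.9,-34.6,2.2,0,0,0],[35.9,-34.6,2.2,0,0,0],[35.9,-34.6,2.2,0,0,0],[35.9,-34.6,2.2,0,0,0],[35.9,-34.6,2.2,0,0,0],[35.9,-34.6,2.2,0,0,0],[35.9,-34.6,2.2,0,0,0],[35.9,-34.6,2.2,0,0,0],[35.9,-34.6,2.2,0,0,0],[35.9,-34.6,2.2,0,0,0],[35.9,-34.6,2.2,0,0,0],[35.9,-34.6,2.2,0,0,0],[35.9,-34.6,2.2,0,0,0],[35.9,-34.6,2.2,0,0,0],[35.9,-34.6,2.2,0,0,0],[35.9,-34.6,2.2,0,0,0],[35.9,-34.6,2.2,0,0,0],[35.9,-34.6,2.2,0,0,0]]], hand=-0.5, squeeze=25)

```text
time: 1.77
ee_pos: [0.4177, -0.1795, 0.2005]
eef_rot: [0.992, 0.127, -0.0, 0.0]
ft_force: [1.5, 0.4, 0.0]
width: 0.0655
grip_force: 0.0
```

Run:
```python
from h import *
s=r.read_state();print(s['time'],s['ee_pos'],s['eef_rot'],s['width'],s['joint_positions'])
show('jar1',[.4183,-.1791,.028],-75)
```

```text
1.7667 [ 0.4177 -0.1795  0.2005] [ 0.9919  0.1271 -0.      0.    ] 0.06548516252082696 [ 0.8134 -0.0048 -0.5008  1.8956 -0.0024  1.2502 -1.0024]
jar1 [ 0.4183 -0.1791  0.028 ] row [ 0.065 -0.026 17.254  0.     0.    -0.007]
```

Emit:
carry_out(steps=[[[0,0,4,0,0,0],[0.1,0,8,0,0,0],[0.1,0,12,0,0,0],[0.1,0,14.5,0,0,0],[0.1,0,16.2,0,0,0],[0.1,0,17.2,0,0,0],[0.1,0,17.2,0,0,0],[0.1,0,17.2,0,0,0]]])

```text
time: 2.43
ee_pos: [0.4192, -0.179, 0.029]
eef_rot: [0.992, 0.127, 0.0, -0.0]
ft_force: [1.3, -0.1, 0.7]
width: 0.0651
grip_force: 0.0
```

Emit:
carry_out(steps=[[[0,0,0,0,0,0],[0,0,0,0,0,0],[0,0,0,0,0,0],[0,0,0,0,0,0],[0,0,0,0,0,0],[0,0,0,0,0,0],[0,0,-2,0,0,0],[0,0,-5,0,0,0],[0,0,-9,0,0,0],[0,0,-13,0,0,0],[0,0,-16,0,0,0],[0,0,-17,0,0,0],[0,0,-17,0,0,0]]], hand=1, squeeze=25)

```text
time: 3.52
ee_pos: [0.4201, -0.1794, 0.2009]
eef_rot: [0.992, 0.127, 0.002, 0.002]
ft_force: [1.4, 0.2, -2.0]
width: 0.0456
grip_force: 25.0
```

Run:
```python
from h import *
s=r.read_state();print(s['time'],s['ee_pos'],s['width'],s['grip_force'],s['ft_force'])
p=pocket(1);z=.085-.022+.028  # jar bottom at pocket floor
for dz in(.1,.03,0):show('p1',[*p,z+dz],-75)
t=r.camera('top');sd=r.camera('side');cv2.imwrite('pics/g1.png',np.hstack([cv2.resize(t,(400,300)),cv2.resize(sd,(400,300))])[:,:,::-1])
```

```text
3.5167 [ 0.4201 -0.1794  0.2009] 0.04562526627985058 24.999887980520725 [ 1.4005  0.1801 -1.9754]
p1 [0.4589 0.0734 0.191 ] row [ 10.142 -23.487   0.943   0.003  -0.003  -0.006]
p1 [0.4589 0.0734 0.121 ] row [ 10.12  -23.512   7.942   0.003  -0.003  -0.006]
p1 [0.4589 0.0734 0.091 ] row [ 10.111 -23.522  10.942   0.003  -0.003  -0.006]
```

View pics/g1.png

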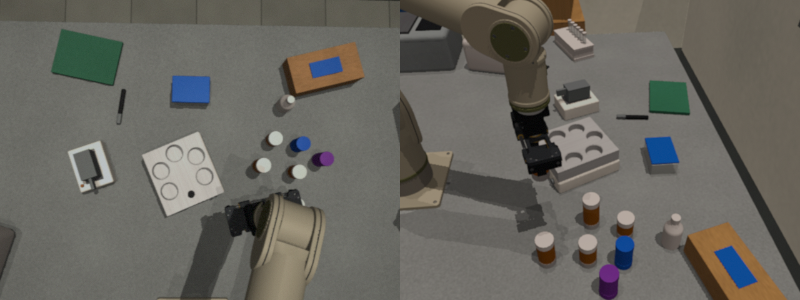

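Jar 1 is held: width 45.6 mm, about 2 N of extra weight. The picture shows the gripper raised and the other four jars undisturbed.

Emit:
carry_out(steps=[[[1.5,-3,0,0,0,0],[3,-6.5,0.3,0,0,0],[4.5,-10.5,0.6,0,0,0],[6,-14,0.9,0,0,0],[7.5,-17.5,0.9,0,0,0],[9,-21,0.9,0,0,0],[10.1,-23.5,0.9,0,0,0],[10.1,-23.5,0.9,0,0,0],[10.1,-23.5,0.9,0,0,0],[10.1,-23.5,4,0,0,0],[10.1,-23.5,6.5,0,0,0],[10.1,-23.5,7.9,0,0,0],[10.1,-23.5,7.9,0,0,0],[10.1,-23.5,7.9,0,0,0]]])

```text
time: 4.78
ee_pos: [0.4561, 0.0731, 0.1184]
eef_rot: [0.992, 0.127, -0.002, -0.0]
ft_force: [0.2, -0.2, -1.3]
width: 0.0455
grip_force: 25.0
```

Run:
```python
from h import *
s=r.read_state();print(s['time'],s['ee_pos'],s['width'],s['grip_force'],s['ft_force'])
p=pocket(1)
for z in(.108,.093):show('p1',[*p,z],-75)
```

```text
4.7833 [0.4561 0.0731 0.1184] 0.045461029198642595 24.998507942073047 [ 0.2283 -0.1543 -1.2626]
p1 [0.4589 0.0734 0.108 ] row [ 0.281  0.037  1.04  -0.001  0.003 -0.007]
p1 [0.4589 0.0734 0.093 ] row [ 0.285  0.039  2.54  -0.001  0.003 -0.007]
```

Emit:
carry_out(steps=[[[0.3,0,0.3,0,0,0],[0.3,0,0.6,0,0,0],[0.3,0,1,0,0,0],[0.3,0,1,0,0,0],[0.3,0,1,0,0,0]]])

```text
time: 5.2
ee_pos: [0.46, 0.0747, 0.1095]
eef_rot: [0.992, 0.128, -0.0, 0.0]
ft_force: [-0.1, -0.6, -1.6]
width: 0.0452
grip_force: 25.0
```

Emit:
carry_out(steps=[[[0,0,0.4,0,0,0],[0,0,0.8,0,0,0],[0,0,1.2,0,0,0],[0,0,1.5,0,0,0],[0,0,1.5,0,0,0],[0,0,1.5,0,0,0]]])

```text
time: 5.7
ee_pos: [0.4599, 0.0749, 0.0943]
eef_rot: [0.992, 0.128, -0.0, -0.0]
ft_force: [0.2, -0.2, -1.9]
width: 0.0456
grip_force: 25.0
```

Emit:
carry_out(steps=[[[0,-0.1,0.2,0,0,0],[0,0,0.2,0,0,0],[0,0,0.2,0,0,0]]])

```text
time: 5.95
ee_pos: [0.4601, 0.0747, 0.0925]
eef_rot: [0.992, 0.128, 0.0, 0.0]
ft_force: [-0.3, -0.2, -0.8]
width: 0.0454
grip_force: 25.0
```

Emit:
carry_out(steps=[[[0,0,0,0,0,0],[0,0,0,0,0,0],[0,0,0,0,0,0],[0,0,0,0,0,0],[0,0,-2,0,0,0],[0,0,-6,0,0,0],[0,0,-10,0,0,0],[0,0,-12,0,0,0],[0,0,-12,0,0,0]]], hand=-0.5)

```text
time: 6.7
ee_pos: [0.4624, 0.0754, 0.2174]
eef_rot: [0.992, 0.128, 0.004, 0.001]
ft_force: [1.0, 0.9, 0.3]
width: 0.0655
grip_force: 0.0
```

```bash
cat > look.py <<'E'
import sys
from h import *
from jars import jars
n=int(sys.argv[1]);yaw=float(sys.argv[2]);tip=float(sys.argv[3])
t=r.camera('top');s=r.camera('side')
cv2.imwrite(f'pics/t{n}.png',t[:,:,::-1]);cv2.imwrite(f'pics/s{n}.png',s[:,:,::-1])
J=jars(t,s)
for a,p,g in J: print('size %.2f'%a,p,'gap %.4f'%g)
for b,c,_ in blobs(white(t,185),150,700,(225,365,205,350)): print('in block',c.round(1),b[:5])
st=r.read_state();print(st['time'],st['ee_pos'],st['width'])
for a,p,g in J:
    if abs(a-n)<.35 and g<.006: show('jar',[*p,.22],yaw);show('jar',[*p,H(n)-tip],yaw)
E
python3 look.py 2 -75 .030
python3 - <<'E'
from h import *
print(proj('top',np.r_[pocket(1),.103]),proj('side',np.r_[pocket(1),.103]))
t=cv2.imread('pics/t2.png');s=cv2.imread('pics/s2.png')
cv2.imwrite('pics/v2.png',np.hstack([cv2.resize(t[200:360,220:380],(400,400)),cv2.resize(s[170:310,200:360],(400,400))]))
E
```

```text
size 2.07 [ 0.6281 -0.2581] gap 0.0002
size 3.10 [ 0.523  -0.3304] gap 0.0005
size 4.08 [ 0.4204 -0.3198] gap 0.0005
size 5.08 [ 0.5417 -0.2144] gap 0.0005
6.8 [0.4605 0.0748 0.2132] 0.065110424931383
jar [ 0.6281 -0.2581  0.22  ] row [ 7.805 36.445 -0.634  0.001 -0.002 -0.006]
jar [ 0.6281 -0.2581  0.043 ] row [ 7.777 36.426 17.066  0.001 -0.002 -0.006]
[269.9738 306.287 ] [249.7125 209.9749]
```

View pics/v2.png

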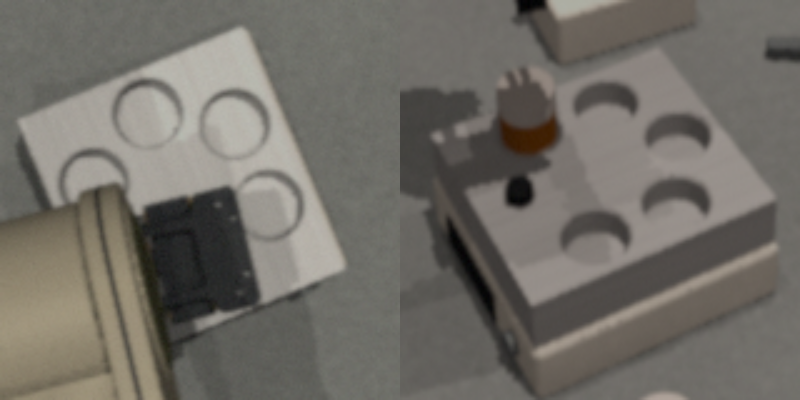

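The side crop shows jar 1 upright and down in pocket 1, beside the stud. The remaining four jars haven't moved. Next is jar 2.

Emit:
carry_out(steps=[[[0.8,4,-0.6,0,0,0],[1.6,8,-0.6,0,0,0],[2.4,12,-0.6,0,0,0],[3.2,16,-0.6,0,0,0],[4,20,-0.6,0,0,0],[4.8,24,-0.6,0,0,0],[5.6,28,-0.6,0,0,0],[6.6,32,-0.6,0,0,0],[7.3,35,-0.6,0,0,0],[7.8,36.4,-0.6,0,0,0],[7.8,36.4,-0.6,0,0,0],[7.8,36.4,-0.6,0,0,0],[7.8,36.4,-0.6,0,0,0],[7.8,36.4,2,0,0,0],[7.8,36.4,5,0,0,0],[7.8,36.4,5,0,0,0],[7.8,36.4,5,0,0,0]]])

```text
time: 8.22
ee_pos: [0.6265, -0.2564, 0.1617]
eef_rot: [0.992, 0.128, -0.001, -0.001]
ft_force: [0.2, 0.2, 1.0]
width: 0.0657
grip_force: 0.0
```

Run:
```python
from h import *
show('jar2',[.6281,-.2581,.043],-75);print(r.read_state()['ee_pos'])
```

```text
jar2 [ 0.6281 -0.2581  0.043 ] row [ 0.142  0.227 11.868 -0.002  0.003 -0.005]
[ 0.6265 -0.2564  0.1617]
```

Emit:
carry_out(steps=[[[0.1,0.2,3,0,0,0],[0.1,0.2,6.5,0,0,0],[0.1,0.2,9,0,0,0],[0.1,0.2,11,0,0,0],[0.1,0.2,11.9,0,0,0],[0.1,0.2,11.9,0,0,0],[0.1,0.2,11.9,0,0,0]]])

```text
time: 8.8
ee_pos: [0.6301, -0.2593, 0.0456]
eef_rot: [0.992, 0.128, 0.001, 0.0]
ft_force: [1.9, -0.6, -0.4]
width: 0.0652
grip_force: 0.0
```

Emit:
carry_out(steps=[[[0,0,0,0,0,0],[0,0,0,0,0,0],[0,0,0,0,0,0],[0,0,0,0,0,0],[0,0,0,0,0,0],[0,0,0,0,0,0],[0,0,-2,0,0,0],[0,0,-5,0,0,0],[0,0,-9,0,0,0],[0,0,-13,0,0,0],[0,0,-17,0,0,0],[0,0,-18,0,0,0],[0,0,-18,0,0,0]]], hand=1)

```text
time: 9.88
ee_pos: [0.6306, -0.2596, 0.2275]
eef_rot: [0.992, 0.127, 0.003, 0.002]
ft_force: [0.1, 0.8, -2.0]
width: 0.045
grip_force: 25.0
```

Run:
```python
from h import *
p=pocket(2);print(r.read_state()['ee_pos'])
for z in(.22,.122):show('p2',[*p,z],-75)
```

```text
[ 0.6306 -0.2596  0.2275]
p2 [0.5213 0.1003 0.22  ] row [ -1.474 -37.593   0.604   0.004  -0.005  -0.006]
p2 [0.5213 0.1003 0.122 ] row [ -1.523 -37.63   10.404   0.004  -0.005  -0.006]
```

Emit:
carry_out(steps=[[[0,-3,0.6,0,0,0],[-0.2,-7,0.6,0,0,0],[-0.4,-11,0.6,0,0,0],[-0.6,-15,0.6,0,0,0],[-0.8,-19,0.6,0,0,0],[-1,-23,0.6,0,0,0],[-1.2,-27,0.6,0,0,0],[-1.3,-31,0.6,0,0,0],[-1.3,-34.5,0.6,0,0,0],[-1.3,-37,0.6,0,0,0],[-1.3,-37.6,0.6,0,0,0],[-1.3,-37.6,0.6,0,0,0],[-1.3,-37.6,3,0,0,0],[-1.3,-37.6,6,0,0,0],[-1.3,-37.6,8,0,0,0],[-1.3,-37.6,9,0,0,0],[-1.3,-37.6,9,0,0,0],[-1.3,-37.6,9,0,0,0],[-1.3,-37.6,9,0,0,0]]])

```text
time: 11.47
ee_pos: [0.522, 0.1008, 0.1344]
eef_rot: [0.992, 0.127, 0.001, 0.0]
ft_force: [0.1, 0.2, -0.8]
width: 0.0455
grip_force: 25.0
```

Run:
```python
from h import *
p=pocket(2)+[.0015,0];print(r.read_state()['ee_pos'],r.read_state()['width'])
for z in(.122,.108):show('p2',[*p,z],-75)
```

```text
[0.522  0.1008 0.1344] 0.045523927931224714
p2 [0.5228 0.1003 0.122 ] row [ 0.064  0.067  1.245  0.    -0.001 -0.007]
p2 [0.5228 0.1003 0.108 ] row [ 0.063  0.067  2.645  0.    -0.001 -0.007]
```

Emit:
carry_out(steps=[[[0.1,0.1,0.5,0,0,0],[0.1,0.1,1,0,0,0],[0.1,0.1,1.5,0,0,0],[0.1,0.1,2,0,0,0],[0.1,0.1,2.5,0,0,0],[0.1,0.1,2.6,0,0,0],[0.1,0.1,2.6,0,0,0],[0.1,0.1,2.6,0,0,0]]])

```text
time: 12.13
ee_pos: [0.5225, 0.1005, 0.1073]
eef_rot: [0.992, 0.128, -0.0, 0.0]
ft_force: [0.7, -0.1, -1.8]
width: 0.0455
grip_force: 25.0
```

Emit:
carry_out(steps=[[[0,0,0,0,0,0],[0,0,0,0,0,0],[0,0,0,0,0,0],[0,0,0,0,0,0],[0,0,-2,0,0,0],[0,0,-6,0,0,0],[0,0,-10,0,0,0],[0,0,-12,0,0,0],[0,0,-12,0,0,0],[0,0,-12,0,0,0]]], hand=-0.5)

```text
time: 12.97
ee_pos: [0.5232, 0.1006, 0.2287]
eef_rot: [0.992, 0.127, 0.001, 0.0]
ft_force: [0.2, 0.0, -1.1]
width: 0.0657
grip_force: 0.0
```

```bash
python3 look.py 3 -75 .034
```

```text
size 3.13 [ 0.5232 -0.3307] gap 0.0003
size 4.08 [ 0.4204 -0.3198] gap 0.0005
size 5.09 [ 0.5416 -0.2145] gap 0.0006
13.0667 [0.5221 0.1002 0.2266] 0.06545672208909863
jar [ 0.5232 -0.3307  0.22  ] row [-10.796  41.718   0.681   0.      0.001  -0.006]
jar [ 0.5232 -0.3307  0.05  ] row [-10.775  41.716  17.681   0.      0.001  -0.006]
```

Emit:
carry_out(steps=[[[-1,4,0.7,0,0,0],[-2,8,0.7,0,0,0],[-3,12,0.7,0,0,0],[-4,16,0.7,0,0,0],[-5,20,0.7,0,0,0],[-6,24,0.7,0,0,0],[-7,28,0.7,0,0,0],[-8.2,32,0.7,0,0,0],[-9.3,36,0.7,0,0,0],[-10.2,39.5,0.7,0,0,0],[-10.8,41.7,0.7,0,0,0],[-10.8,41.7,0.7,0,0,0],[-10.8,41.7,0.7,0,0,0],[-10.8,41.7,3,0,0,0],[-10.8,41.7,6,0,0,0],[-10.8,41.7,6,0,0,0],[-10.8,41.7,6,0,0,0]]])

```text
time: 14.48
ee_pos: [0.5229, -0.3284, 0.1662]
eef_rot: [0.992, 0.129, -0.001, -0.001]
ft_force: [0.9, 0.4, -0.2]
width: 0.0652
grip_force: 0.0
```

Run:
```python
from h import *
show('jar3',[.5232,-.3307,.050],-75);print(r.read_state()['ee_pos'])
```

```text
jar3 [ 0.5232 -0.3307  0.05  ] row [-0.005  0.269 11.622 -0.003  0.002 -0.004]
[ 0.5229 -0.3284  0.1662]
```

Emit:
carry_out(steps=[[[0,0.2,3,0,0,0],[0,0.2,6.5,0,0,0],[0,0.2,9,0,0,0],[0,0.2,11,0,0,0],[0,0.2,11.6,0,0,0],[0,0.2,11.6,0,0,0],[0,0.2,11.6,0,0,0]]])

```text
time: 15.07
ee_pos: [0.5253, -0.3323, 0.0536]
eef_rot: [0.992, 0.128, 0.001, 0.001]
ft_force: [0.8, -0.3, 0.6]
width: 0.0653
grip_force: 0.0
```

Emit:
carry_out(steps=[[[0,0,0,0,0,0],[0,0,0,0,0,0],[0,0,0,0,0,0],[0,0,0,0,0,0],[0,0,0,0,0,0],[0,0,0,0,0,0],[0,0,-2,0,0,0],[0,0,-5,0,0,0],[0,0,-9,0,0,0],[0,0,-13,0,0,0],[0,0,-17,0,0,0],[0,0,-18,0,0,0],[0,0,-18,0,0,0],[0,0,-18,0,0,0]]], hand=1)

```text
time: 16.23
ee_pos: [0.5238, -0.3323, 0.2306]
eef_rot: [0.992, 0.127, -0.0, -0.0]
ft_force: [-0.1, -0.1, -2.4]
width: 0.0458
grip_force: 24.7
```

Run:
```python
from h import *
p=pocket(3);print(r.read_state()['ee_pos'])
for y in (-75,-105):
 for z in(.23,.14):show('p3',[*p,z],y)
```

```text
[ 0.5238 -0.3323  0.2306]
p3 [0.5759 0.0597 0.23  ] row [ 14.95  -36.611   0.053  -0.      0.001  -0.006]
p3 [0.5759 0.0597 0.14  ] row [ 14.956 -36.609   9.053  -0.      0.001  -0.006]
p3 [0.5759 0.0597 0.23  ] row [ 14.95  -36.611   0.053   0.      0.001   0.517]
p3 [0.5759 0.0597 0.14  ] row [ 14.956 -36.609   9.053   0.      0.001   0.517]
```

Emit:
carry_out(steps=[[[1.2,-3,0,0,0,0],[2.7,-6.8,0,0,0,0],[4.2,-10.5,0,0,0,0],[5.7,-14.2,0,0,0,0],[7.2,-18,0,0,0,0],[8.7,-21.7,0,0,0,0],[10.2,-25.5,0,0,0,0],[11.7,-29,0,0,0,0],[13.2,-32.5,0,0,0,0],[14.4,-35.4,0,0,0,0],[15,-36.6,0,0,0,0],[15,-36.6,0,0,0,0],[15,-36.6,3,0,0,0],[15,-36.6,6,0,0,0],[15,-36.6,8,0,0,0],[15,-36.6,9,0,0,0],[15,-36.6,9,0,0,0],[15,-36.6,9,0,0,0],[15,-36.6,9,0,0,0]]])

```text
time: 17.82
ee_pos: [0.5771, 0.0596, 0.1424]
eef_rot: [0.992, 0.127, 0.0, 0.0]
ft_force: [1.3, -1.1, -2.0]
width: 0.0458
grip_force: 24.8
```

Run:
```python
from h import *
p=pocket(3)+[.001,0];print(r.read_state()['ee_pos'],r.read_state()['width'])
for z in(.1145,):show('p3',[*p,z],-75)
```

```text
[0.5771 0.0596 0.1424] 0.04580273688376631
p3 [0.5769 0.0597 0.1145] row [-0.023 -0.017  2.792  0.    -0.001 -0.006]
```

Emit:
carry_out(steps=[[[0,0,0.6,0,0,0],[0,0,1.2,0,0,0],[0,0,1.7,0,0,0],[0,0,2.2,0,0,0],[0,0,2.6,0,0,0],[0,0,2.7,0,0,0],[0,0,2.7,0,0,0],[0,0,2.7,0,0,0]]])

```text
time: 18.48
ee_pos: [0.5767, 0.0604, 0.1148]
eef_rot: [0.992, 0.128, 0.0, -0.0]
ft_force: [-0.9, 2.3, 2.5]
width: 0.0459
grip_force: 24.9
```

Emit:
carry_out(steps=[[[0,0,0,0,0,0],[0,0,0,0,0,0],[0,0,0,0,0,0],[0,0,0,0,0,0],[0,0,-2,0,0,0],[0,0,-6,0,0,0],[0,0,-10,0,0,0],[0,0,-12,0,0,0],[0,0,-12,0,0,0],[0,0,-12,0,0,0]]], hand=-0.5)

```text
time: 19.32
ee_pos: [0.5773, 0.0598, 0.2357]
eef_rot: [0.992, 0.127, 0.001, 0.0]
ft_force: [0.2, 0.4, -1.2]
width: 0.065
grip_force: 0.0
```

```bash
python3 look.py 4 -45 .034;python3 - <<'E'
from h import *
s=cv2.imread('pics/s4.png');cv2.imwrite('pics/v4.png',cv2.resize(s,(640,480)))
E
```

```text
size 4.07 [ 0.4204 -0.3197] gap 0.0006
size 5.10 [ 0.5417 -0.2145] gap 0.0006
19.4167 [0.5762 0.0595 0.2334] 0.06535402027786966
jar [ 0.4204 -0.3197  0.22  ] row [-24.656  32.745   1.383  -0.      0.001  -0.53 ]
jar [ 0.4204 -0.3197  0.061 ] row [-24.633  32.744  17.283  -0.      0.001  -0.53 ]
```

View pics/v4.png

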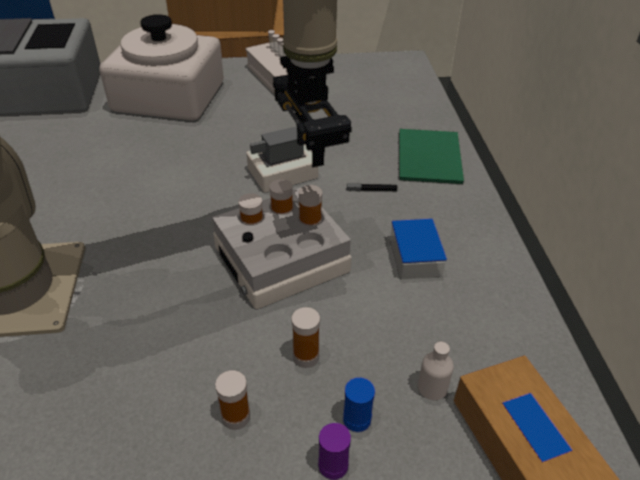

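Jars 1–3 stand upright in pockets 1–3 at (251,210), (281,198) and (310,205). Jars 4 and 5 are unmoved. Next is jar 4, with the gripper turned.

Emit:
carry_out(steps=[[[-2.4,3.2,1,0,0,-0.05],[-4.8,6.4,1,0,0,-0.1],[-7.2,9.6,1,0,0,-0.15],[-9.6,12.8,1.4,0,0,-0.2],[-12,16,1.4,0,0,-0.25],[-14.4,19.2,1.4,0,0,-0.3],[-16.8,22.4,1.4,0,0,-0.35],[-19.2,25.6,1.4,0,0,-0.4],[-21.6,28.8,1.4,0,0,-0.45],[-23.6,31.5,1.4,0,0,-0.5],[-24.6,32.8,1.4,0,0,-0.53],[-24.6,32.8,1.4,0,0,-0.53],[-24.6,32.8,1.4,0,0,-0.53],[-24.6,32.8,4,0,0,-0.53],[-24.6,32.8,6,0,0,-0.53],[-24.6,32.8,6,0,0,-0.53],[-24.6,32.8,6,0,0,-0.53]]])

```text
time: 20.83
ee_pos: [0.4216, -0.3181, 0.1738]
eef_rot: [0.923, 0.384, -0.0, -0.001]
ft_force: [0.2, -0.2, 0.7]
width: 0.0655
grip_force: 0.0
```

Run:
```python
from h import *
show('jar4',[.4204,-.3197,.061],-45);print(r.read_state()['ee_pos'])
```

```text
jar4 [ 0.4204 -0.3197  0.061 ] row [-0.203  0.057 11.277 -0.003 -0.     0.002]
[ 0.4216 -0.3181  0.1738]
```

Emit:
carry_out(steps=[[[-0.2,0.1,3,0,0,0],[-0.2,0.1,6.5,0,0,0],[-0.2,0.1,9,0,0,0],[-0.2,0.1,10.7,0,0,0],[-0.2,0.1,11.3,0,0,0],[-0.2,0.1,11.3,0,0,0],[-0.2,0.1,11.3,0,0,0],[-0.2,0.1,11.3,0,0,0]]])

```text
time: 21.5
ee_pos: [0.4221, -0.3224, 0.0634]
eef_rot: [0.924, 0.383, 0.001, 0.001]
ft_force: [-0.2, -0.1, -0.0]
width: 0.0651
grip_force: 0.0
```

Emit:
carry_out(steps=[[[0,0,0,0,0,0],[0,0,0,0,0,0],[0,0,0,0,0,0],[0,0,0,0,0,0],[0,0,0,0,0,0],[0,0,0,0,0,0],[0,0,-2,0,0,0],[0,0,-5,0,0,0],[0,0,-9,0,0,0],[0,0,-13,0,0,0],[0,0,-17,0,0,0],[0,0,-18,0,0,0],[0,0,-18,0,0,0],[0,0,-18,0,0,0]]], hand=1)

```text
time: 22.67
ee_pos: [0.4205, -0.3218, 0.2403]
eef_rot: [0.924, 0.383, -0.0, -0.0]
ft_force: [-1.2, -0.1, -5.7]
width: 0.0454
grip_force: 24.9
```

Run:
```python
from h import *
p=pocket(4);print(r.read_state()['ee_pos'])
for z in(.24,.15):show('p4',[*p,z],-45)
```

```text
[ 0.4205 -0.3218  0.2403]
p4 [ 0.5679 -0.0078  0.24  ] row [ 32.624 -11.771   0.03   -0.001   0.      0.   ]
p4 [ 0.5679 -0.0078  0.15  ] row [ 32.627 -11.764   9.03   -0.001   0.      0.   ]
```

Emit:
carry_out(steps=[[[3,-1.1,0,0,0,0],[6.5,-2.4,0,0,0,0],[10,-3.6,0,0,0,0],[13.5,-4.9,0,0,0,0],[17,-6.2,0,0,0,0],[20.5,-7.4,0,0,0,0],[24,-8.7,0,0,0,0],[27.5,-10,0,0,0,0],[30.5,-11,0,0,0,0],[32.5,-11.8,0,0,0,0],[32.5,-11.8,0,0,0,0],[32.5,-11.8,3,0,0,0],[32.5,-11.8,6,0,0,0],[32.5,-11.8,8,0,0,0],[32.5,-11.8,9,0,0,0],[32.5,-11.8,9,0,0,0],[32.5,-11.8,9,0,0,0],[32.5,-11.8,9,0,0,0]]])

```text
time: 24.17
ee_pos: [0.5675, -0.0086, 0.1523]
eef_rot: [0.924, 0.383, 0.0, 0.0]
ft_force: [-0.5, 0.1, -2.7]
width: 0.0454
grip_force: 24.9
```

Run:
```python
from h import *
p=pocket(4)-[.001,.001];print(r.read_state()['ee_pos'],r.read_state()['ft_force'],r.read_state()['width'])
show('p4',[*p,.125],-45)
```

```text
[ 0.5675 -0.0086  0.1523] [-0.4506  0.1489 -2.7069] 0.04539245386302729
p4 [ 0.5669 -0.0088  0.125 ] row [-0.062 -0.021  2.726  0.    -0.001  0.   ]
```

Emit:
carry_out(steps=[[[0,0,0.6,0,0,0],[0,0,1.2,0,0,0],[0,0,1.7,0,0,0],[0,0,2.2,0,0,0],[0,0,2.6,0,0,0],[0,0,2.7,0,0,0],[0,0,2.7,0,0,0],[0,0,2.7,0,0,0]]])

```text
time: 24.83
ee_pos: [0.5672, -0.0083, 0.125]
eef_rot: [0.924, 0.383, 0.0, 0.0]
ft_force: [-2.8, 1.2, 4.9]
width: 0.0455
grip_force: 25.0
```

Emit:
carry_out(steps=[[[0,0,0,0,0,0],[0,0,0,0,0,0],[0,0,0,0,0,0],[0,0,0,0,0,0],[0,0,-2,0,0,0],[0,0,-6,0,0,0],[0,0,-10,0,0,0],[0,0,-12,0,0,0],[0,0,-12,0,0,0],[0,0,-12,0,0,0]]], hand=-0.5)

```text
time: 25.67
ee_pos: [0.5678, -0.0086, 0.2456]
eef_rot: [0.924, 0.383, 0.001, 0.001]
ft_force: [0.1, 0.3, -0.4]
width: 0.0655
grip_force: 0.0
```

```bash
python3 look.py 5 -65 .034;python3 - <<'E'
from h import *
t=cv2.imread('pics/t5.png');s=cv2.imread('pics/s5.png')
cv2.imwrite('pics/v5.png',np.hstack([cv2.resize(t,(400,300)),cv2.resize(s[150:390,190:510],(400,300))]))
E
```

```text
size -8.42 [ 0.6001 -0.0872] gap 0.0479
size -6.35 [ 0.6016 -0.1063] gap 0.0509
size 5.04 [ 0.5417 -0.2144] gap 0.0005
25.7667 [ 0.5667 -0.0088  0.2435] 0.0652093771732274
jar [ 0.5417 -0.2144  0.22  ] row [-16.313  12.773   2.356  -0.001   0.001   0.349]
jar [ 0.5417 -0.2144  0.072 ] row [-16.297  12.785  17.156  -0.001   0.001   0.349]
```

View pics/v5.png

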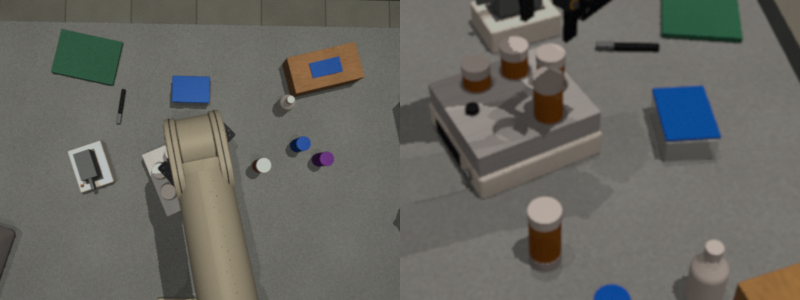

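Jar 4 stands upright in pocket 4 and jar 5 hasn't moved. Next is jar 5.

Emit:
carry_out(steps=[[[-2.5,2,1,0,0,0.06],[-5,4,1.5,0,0,0.12],[-7.5,6,2.4,0,0,0.18],[-10,8,2.4,0,0,0.24],[-12.5,10,2.4,0,0,0.3],[-15,11.8,2.4,0,0,0.35],[-16.3,12.8,2.4,0,0,0.35],[-16.3,12.8,2.4,0,0,0.35],[-16.3,12.8,2.4,0,0,0.35],[-16.3,12.8,5,0,0,0.35],[-16.3,12.8,7,0,0,0.35],[-16.3,12.8,7,0,0,0.35],[-16.3,12.8,7,0,0,0.35]]])

```text
time: 26.85
ee_pos: [0.5421, -0.2127, 0.1737]
eef_rot: [0.976, 0.217, -0.001, -0.001]
ft_force: [-0.2, -0.5, 0.4]
width: 0.0654
grip_force: 0.0
```

Run:
```python
from h import *
show('jar5',[.5417,-.2144,.072],-65);print(r.read_state()['ee_pos'])
```

```text
jar5 [ 0.5417 -0.2144  0.072 ] row [-0.092  0.16  10.169 -0.002  0.001  0.002]
[ 0.5421 -0.2127  0.1737]
```

Emit:
carry_out(steps=[[[-0.1,0.1,3,0,0,0],[-0.1,0.1,6,0,0,0],[-0.1,0.1,8.5,0,0,0],[-0.1,0.1,10,0,0,0],[-0.1,0.1,10.2,0,0,0],[-0.1,0.1,10.2,0,0,0],[-0.1,0.1,10.2,0,0,0]]])

```text
time: 27.43
ee_pos: [0.5433, -0.2156, 0.0745]
eef_rot: [0.976, 0.216, 0.001, 0.001]
ft_force: [-0.3, 0.9, 0.0]
width: 0.0655
grip_force: 0.0
```

Emit:
carry_out(steps=[[[0,0,0,0,0,0],[0,0,0,0,0,0],[0,0,0,0,0,0],[0,0,0,0,0,0],[0,0,0,0,0,0],[0,0,0,0,0,0],[0,0,-2,0,0,0],[0,0,-5,0,0,0],[0,0,-9,0,0,0],[0,0,-13,0,0,0],[0,0,-17,0,0,0],[0,0,-19,0,0,0],[0,0,-19,0,0,0],[0,0,-19,0,0,0]]], hand=1)

```text
time: 28.6
ee_pos: [0.5422, -0.2159, 0.2628]
eef_rot: [0.976, 0.216, 0.0, 0.0]
ft_force: [0.8, -1.1, -3.0]
width: 0.0459
grip_force: 24.9
```

Run:
```python
from h import *
p=pocket(5);print(r.read_state()['ee_pos'])
for z in(.26,.163):show('p5',[*p,z],-65)
```

```text
[ 0.5422 -0.2159  0.2628]
p5 [ 0.5055 -0.0347  0.26  ] row [  4.314 -17.97    0.263   0.001  -0.001  -0.001]
p5 [ 0.5055 -0.0347  0.163 ] row [  4.308 -17.981   9.963   0.001  -0.001  -0.001]
```

Emit:
carry_out(steps=[[[0.7,-3,0,0,0,0],[1.5,-6.5,0,0,0,0],[2.4,-10,0,0,0,0],[3.2,-13.5,0,0,0,0],[4,-16.5,0,0,0,0],[4.3,-18,0,0,0,0],[4.3,-18,0,0,0,0],[4.3,-18,0,0,0,0],[4.3,-18,3,0,0,0],[4.3,-18,6,0,0,0],[4.3,-18,8.5,0,0,0],[4.3,-18,10,0,0,0],[4.3,-18,10,0,0,0],[4.3,-18,10,0,0,0],[4.3,-18,10,0,0,0]]])

```text
time: 29.85
ee_pos: [0.5054, -0.0352, 0.1631]
eef_rot: [0.976, 0.216, 0.0, 0.0]
ft_force: [0.4, -0.2, -2.0]
width: 0.0456
grip_force: 25.0
```

Run:
```python
from h import *
p=pocket(5);print(r.read_state()['ee_pos'],r.read_state()['ft_force'],r.read_state()['width'])
show('p5',[*p,.136],-65)
```

```text
[ 0.5054 -0.0352  0.1631] [ 0.3916 -0.1695 -1.954 ] 0.04555391642859368
p5 [ 0.5055 -0.0347  0.136 ] row [ 0.027 -0.043  2.708  0.    -0.    -0.002]
```

Emit:
carry_out(steps=[[[0,0,0.6,0,0,0],[0,0,1.2,0,0,0],[0,0,1.7,0,0,0],[0,0,2.2,0,0,0],[0,0,2.6,0,0,0],[0,0,2.7,0,0,0],[0,0,2.7,0,0,0],[0,0,2.7,0,0,0]]])

```text
time: 30.52
ee_pos: [0.505, -0.0341, 0.1356]
eef_rot: [0.976, 0.216, 0.0, -0.0]
ft_force: [-1.6, 1.0, 1.5]
width: 0.0452
grip_force: 25.0
```

Emit:
carry_out(steps=[[[0,0,0,0,0,0],[0,0,0,0,0,0],[0,0,0,0,0,0],[0,0,0,0,0,0],[0,0,-2,0,0,0],[0,0,-6,0,0,0],[0,0,-10,0,0,0],[0,0,-12,0,0,0],[0,0,-12,0,0,0],[0,0,-12,0,0,0]]], hand=-0.5)

```text
time: 31.35
ee_pos: [0.5056, -0.0344, 0.2566]
eef_rot: [0.976, 0.216, 0.001, 0.001]
ft_force: [-0.8, -0.3, -0.0]
width: 0.0656
grip_force: 0.0
```

```bash
cat >> h.py <<'E'
SC=np.array([.5338,.3268,0]);SY=np.radians(19.8)
def box(x,y,z): # mm in box frame -> world
    c,s=np.cos(SY),np.sin(SY);return SC+np.array([c*x-s*y,s*x+c*y,z])/1000
E
python3 - <<'E'
from h import *
s=r.camera('side');cv2.imwrite('pics/s6.png',s[:,:,::-1]);cv2.imwrite('pics/v6.png',np.hstack([cv2.resize(s[150:300,190:390,::-1],(400,300)),cv2.resize(s[110:215,220:360,::-1],(400,300))]))
# verify box model: corners + tab projected
for q in((-70,-55,50),(70,-55,50),(-63,0,87),(-76,0,100)):print(q,box(*q),proj('side',box(*q)),proj('top',box(*q)))
print(r.read_state()['ee_pos'],r.read_state()['joint_positions'])
show('tab above',box(-63,0,250),19.8-90)
E
```

```text
(-70, -55, 50) [0.4866 0.2513 0.05  ] [262.0711 176.8829] [181.9216 290.1137]
(70, -55, 50) [0.6183 0.2988 0.05  ] [318.6674 161.3832] [159.6277 223.3644]
(-63, 0, 87) [0.4745 0.3055 0.087 ] [254.8911 149.5391] [148.9595 296.5802]
(-76, 0, 100) [0.4623 0.3011 0.1   ] [249.065 146.036] [149.2051 303.3315]
[ 0.505  -0.0345  0.2553] [ 0.6538  0.1053 -0.7164  1.6879  0.0709  1.3745 -1.209 ]
tab above [0.4745 0.3055 0.25  ] row [ 11.585 -32.105   0.515   0.      0.      0.09 ]
```

View pics/v6.png

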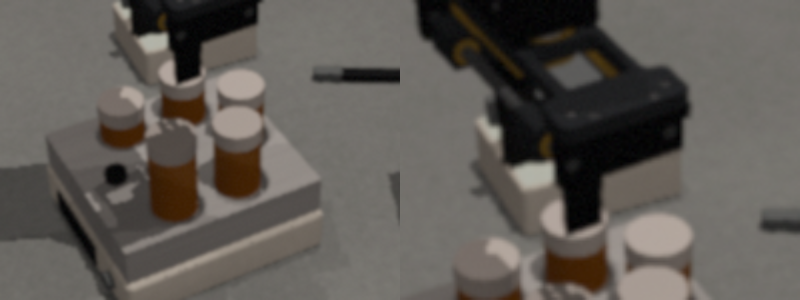

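All five jars are seated upright, and the box model projects onto the box corners and tab in both views. Next I'll pinch the tab slightly towards its end so the fingertips clear the hood as it swings.

```bash
cat >> h.py <<'E'
def arc(th):
    c,s=np.cos(th),np.sin(th);return box(45-114*c+33*s,0,54+114*s+33*c-14)
YB=19.8-90
E
python3 - <<'E'
from h import *
show('above',arc(0)+[0,0,.15],YB);show('near',arc(0)+[0,0,.05],YB);show('grip',arc(0),YB)
E
```

```text
above [0.4689 0.3034 0.223 ] row [ 10.988 -32.16    3.215   0.      0.      0.09 ]
near [0.4689 0.3034 0.123 ] row [ 10.988 -32.165  13.215   0.      0.      0.09 ]
grip [0.4689 0.3034 0.073 ] row [ 10.988 -32.167  18.215   0.      0.      0.09 ]
```

Emit:
carry_out(steps=[[[1.2,-3.5,0,0,0,0.01],[2.5,-7.2,0,0,0,0.02],[3.8,-11,0,0,0,0.03],[5,-14.7,0,0,0,0.04],[6.3,-18.4,0,0,0,0.05],[7.5,-22,0,0,0,0.06],[8.8,-25.8,0,0,0,0.08],[10,-29.3,0,0,0,0.09],[11,-32.2,0,0,0,0.09],[11,-32.2,0,0,0,0.09],[11,-32.2,3,0,0,0.09],[11,-32.2,6.5,0,0,0.09],[11,-32.2,10,0,0,0.09],[11,-32.2,11,0,0,0.09],[11,-32.2,11,0,0,0.09],[11,-32.2,11,0,0,0.09],[11,-32.2,11,0,0,0.09]]])

```text
time: 32.82
ee_pos: [0.4695, 0.3048, 0.1474]
eef_rot: [0.985, 0.172, 0.001, -0.0]
ft_force: [0.1, 0.1, 0.5]
width: 0.0653
grip_force: 0.0
```

Run:
```python
from h import *
print(r.read_state()['ee_pos']);show('grip',arc(0),YB)
```

```text
[0.4695 0.3048 0.1474]
grip [0.4689 0.3034 0.073 ] row [-0.123  0.107  7.437 -0.001 -0.002  0.   ]
```

Emit:
carry_out(steps=[[[-0.1,0.1,2,0,0,0],[-0.1,0.1,4,0,0,0],[-0.1,0.1,5.5,0,0,0],[-0.1,0.1,6.8,0,0,0],[-0.1,0.1,7.4,0,0,0],[-0.1,0.1,7.4,0,0,0],[-0.1,0.1,7.4,0,0,0]]])

```text
time: 33.4
ee_pos: [0.4687, 0.3032, 0.0725]
eef_rot: [0.985, 0.172, 0.001, -0.0]
ft_force: [-0.1, 0.1, 0.1]
width: 0.0651
grip_force: 0.0
```

Emit:
carry_out(steps=[[[0,0,0,0,0,0],[0,0,0,0,0,0],[0,0,0,0,0,0],[0,0,0,0,0,0],[0,0,0,0,0,0],[0,0,0,0,0,0],[0,0,0,0,0,0],[0,0,0,0,0,0]]], hand=1, squeeze=15)

```text
time: 34.07
ee_pos: [0.4682, 0.3027, 0.0715]
eef_rot: [0.985, 0.172, 0.0, 0.0]
ft_force: [-0.1, -0.1, 0.2]
width: 0.02
grip_force: 0.0
```

Run:
```python
from h import *
s=r.read_state();print(s['ee_pos'],s['width'],s['grip_force'],s['ft_force'])
print(arc(0)-s['ee_pos'])
for th in np.linspace(.1,1.7,17):print(round(th,2),(go(arc(th)-arc(0)+s['ee_pos'],YB)[:3]).round(2))
```

```text
[0.4682 0.3027 0.0715] 0.020020305229574827 0.0 [-0.1311 -0.0645  0.2261]
[0.0007 0.0007 0.0015]
0.1 [ 0.39  0.   -1.12]
0.2 [ 0.88  0.   -2.2 ]
0.3 [ 1.48  0.   -3.22]
0.4 [ 2.18  0.   -4.18]
0.5 [ 2.98  0.   -5.06]
0.6 [ 3.85  0.   -5.86]
0.7 [ 4.81  0.   -6.57]
0.8 [ 5.82  0.   -7.18]
0.9 [ 6.9   0.   -7.68]
1.0 [ 8.02  0.   -8.08]
1.1 [ 9.17  0.   -8.36]
1.2 [10.34  0.   -8.52]
1.3 [11.53  0.   -8.57]
1.4 [12.71  0.   -8.5 ]
1.5 [13.89  0.   -8.31]
1.6 [15.03  0.   -8.  ]
1.7 [16.14  0.   -7.58]
```

Emit:
carry_out(steps=[[[0,0,0,0,0,0],[0,0,0,0,0,0],[0,0,0,0,0,0],[0,0,0,0,0,0]]])

```text
time: 34.4
ee_pos: [0.4679, 0.3036, 0.0716]
eef_rot: [0.985, 0.172, 0.0, -0.001]
ft_force: [-0.5, 5.0, -1.2]
width: 0.0097
grip_force: 15.0
```

Emit:
carry_out(steps=[[[0.4,0,-1.1,0,0,0],[0.9,0,-2.2,0,0,0],[1.5,0,-3.2,0,0,0],[2.2,0,-4.2,0,0,0],[2.2,0,-4.2,0,0,0]]])

```text
time: 34.82
ee_pos: [0.4894, 0.3113, 0.1153]
eef_rot: [0.985, 0.172, 0.0, -0.001]
ft_force: [-5.3, 1.5, 4.5]
width: 0.0102
grip_force: 15.0
```

Emit:
carry_out(steps=[[[0.8,0,-0.9,0,0,0],[1.6,0,-1.7,0,0,0],[2.6,0,-2.4,0,0,0],[3.6,0,-3,0,0,0],[4.7,0,-3.5,0,0,0],[5.8,0,-3.9,0,0,0],[7,0,-4.2,0,0,0],[8.1,0,-4.3,0,0,0],[9.3,0,-4.4,0,0,0],[10.5,0,-4.3,0,0,0],[11.7,0,-4.1,0,0,0],[12.8,0,-3.8,0,0,0],[13.9,0,-3.4,0,0,0],[13.9,0,-3.4,0,0,0],[13.9,0,-3.4,0,0,0]]])

```text
time: 36.07
ee_pos: [0.6202, 0.3577, 0.1472]
eef_rot: [0.985, 0.172, 0.0, -0.0]
ft_force: [1.4, 3.9, 1.1]
width: 0.0096
grip_force: 15.0
```

Run:
```python
from h import *
s=r.read_state();print(s['time'],s['ee_pos'],arc(1.7),s['width'],s['ft_force'])
i=r.camera('side');t=r.camera('top');cv2.imwrite('pics/v7.png',np.hstack([cv2.resize(i[80:230,190:390,::-1],(400,300)),cv2.resize(t[180:330,60:260,::-1],(400,300))]))
```

```text
36.0667 [0.6202 0.3577 0.1472] [0.6207 0.3581 0.1488] 0.009631439938602559 [1.358  3.8564 1.1335]
```

View pics/v7.png

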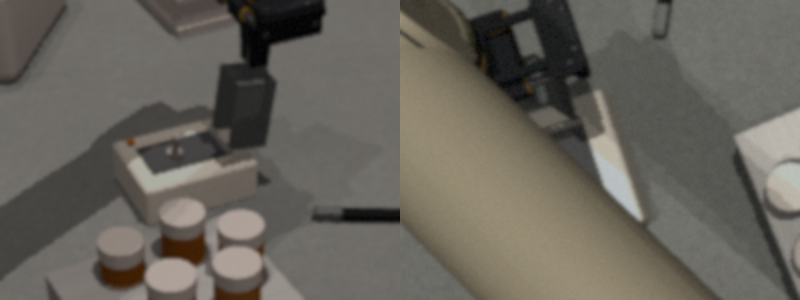

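The cover stands open past vertical, and the toggle ball shows at about (277,155) in the side image. Next I'll release the tab, rise and shut the fingers.

Emit:
carry_out(steps=[[[0,0,0,0,0,0],[0,0,0,0,0,0],[0,0,0,0,0,0],[0,0,0,0,0,0],[0,0,0,0,0,0],[0,0,-2,0,0,0],[0,0,-5,0,0,0],[0,0,-8,0,0,0],[0,0,-10,0,0,0],[0,0,-10,0,0,0],[0,0,-10,0,0,0]]], hand=-0.5)

```text
time: 37.08
ee_pos: [0.62, 0.3576, 0.2488]
eef_rot: [0.985, 0.172, 0.001, -0.0]
ft_force: [-0.2, 0.1, -0.5]
width: 0.0644
grip_force: 0.0
```

Run:
```python
from h import *
print(r.read_state()['ee_pos'],r.read_state()['width'],proj('side',box(-12,-13,78)))
show('start hi',box(-12,-48,240),YB);show('start lo',box(-12,-48,66),YB)
```

```text
[0.62   0.3576 0.2488] 0.06441450751144775 [278.2154 150.4011]
start hi [0.5388 0.2776 0.24  ] row [-10.354   4.779   0.854  -0.     -0.002   0.   ]
start lo [0.5388 0.2776 0.066 ] row [-10.391   4.782  18.254  -0.     -0.002   0.   ]
```

Emit:
carry_out(steps=[[[-3,1.4,0.4,0,0,0],[-6,2.8,0.8,0,0,0],[-8.5,4,0.8,0,0,0],[-10.4,4.8,0.8,0,0,0],[-10.4,4.8,0.8,0,0,0],[-10.4,4.8,0.8,0,0,0],[-10.4,4.8,3,0,0,0],[-10.4,4.8,6,0,0,0],[-10.4,4.8,9,0,0,0],[-10.4,4.8,12,0,0,0],[-10.4,4.8,13,0,0,0],[-10.4,4.8,13,0,0,0],[-10.4,4.8,13,0,0,0]]], hand=1)

```text
time: 38.17
ee_pos: [0.5383, 0.2776, 0.1179]
eef_rot: [0.985, 0.172, -0.0, -0.0]
ft_force: [0.2, -0.2, 1.0]
width: 0.0008
grip_force: 0.0
```

Run:
```python
from h import *
print(r.read_state()['ee_pos'],r.read_state()['width'])
for y in(-48,-30,-8,-5,-2):show('%d'%y,box(-12,y,66),YB)
i=r.camera('side');cv2.imwrite('pics/v8.png',cv2.resize(i[80:230,190:390,::-1],(600,450)))
```

```text
[0.5383 0.2776 0.1179] 0.0008268546151095888
-48 [0.5388 0.2776 0.066 ] row [ 0.042  0.025  5.193 -0.001  0.     0.001]
-30 [0.5327 0.2945 0.066 ] row [ 0.043 -1.775  5.194 -0.001  0.     0.001]
-8 [0.5252 0.3152 0.066 ] row [ 0.045 -3.975  5.196 -0.001  0.     0.001]
-5 [0.5242 0.318  0.066 ] row [ 0.045 -4.275  5.196 -0.001  0.     0.001]
-2 [0.5232 0.3209 0.066 ] row [ 0.045 -4.575  5.196 -0.001  0.     0.001]
```

View pics/v8.png

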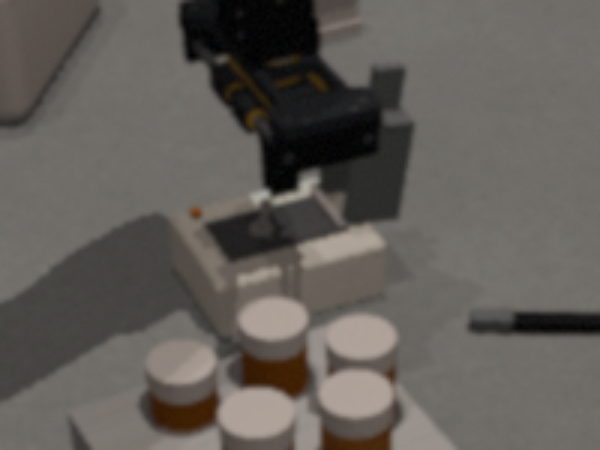

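The cover stays open. The toggle stem and ball show at (265,215) in the crop, and the shut fingers are in front and above. Next I'll lower and push.

Emit:
carry_out(steps=[[[0,0,2,0,0,0],[0,0,4,0,0,0],[0,0,5,0,0,0],[0,0,5.2,0,0,0],[0,0,5.2,0,0,0],[0,-0.7,5.2,0,0,0],[0,-1.4,5.2,0,0,0],[0,-2.1,5.2,0,0,0],[0,-2.8,5.2,0,0,0],[0,-3.4,5.2,0,0,0],[0,-3.8,5.2,0,0,0],[0,-4,5.2,0,0,0],[0,-4,5.2,0,0,0],[0,-4,5.2,0,0,0]]])

```text
time: 39.38
ee_pos: [0.5244, 0.3147, 0.0654]
eef_rot: [0.985, 0.172, -0.0, -0.0]
ft_force: [-0.8, 0.4, 1.0]
width: 0.0004
grip_force: 0.0
```

Emit:
carry_out(steps=[[[0,-0.2,0,0,0,0],[0,-0.4,0,0,0,0],[0,-0.4,0,0,0,0],[0,-0.4,0,0,0,0]]])

```text
time: 39.72
ee_pos: [0.5233, 0.3177, 0.0653]
eef_rot: [0.985, 0.172, -0.0, 0.0]
ft_force: [0.9, -2.8, -0.9]
width: 0.0002
grip_force: 1.3
```

Run:
```python
from h import *
s=r.read_state();d=s['ee_pos']-SC;c,n=np.cos(SY),np.sin(SY);print('box frame',c*d[0]+n*d[1],-n*d[0]+c*d[1],d[2],s['ft_force'])
```

```text
box frame -0.0129487042968142 -0.0050251504265745005 0.06527063244516335 [ 0.9131 -2.826  -0.8763]
```

Emit:
carry_out(steps=[[[0,-0.2,0,0,0,0],[0,-0.3,0,0,0,0],[0,-0.3,0,0,0,0],[0,-0.3,0,0,0,0]]])

```text
time: 40.05
ee_pos: [0.5231, 0.3185, 0.065]
eef_rot: [0.985, 0.171, -0.0, 0.002]
ft_force: [2.6, -8.8, 0.3]
width: -0.0
grip_force: 4.4
```

The force rises from 3 N to 9 N with almost no travel, so the toggle is at its stop. Next I'll back off, rise and look.

Emit:
carry_out(steps=[[[0,1,0,0,0,0],[0,2.5,0,0,0,0],[0,2.5,-3,0,0,0],[0,2.5,-7,0,0,0],[0,2.5,-11,0,0,0],[0,2.5,-15,0,0,0],[0,2.5,-18,0,0,0],[0,2.5,-18,0,0,0],[0,2.5,-18,0,0,0]]])

```text
time: 40.8
ee_pos: [0.5311, 0.2987, 0.2474]
eef_rot: [0.985, 0.172, 0.002, -0.001]
ft_force: [0.6, -0.5, -1.0]
width: 0.0006
grip_force: 0.0
```

Run:
```python
from h import *
print(r.read_state()['ee_pos'])
print('off',proj('side',box(-12,-13,78)),'on',proj('side',box(-12,13,78)),'tab1.7',proj('side',arc(1.7)+[0,0,.014]))
for y in(0,):show('hi',arc(1.7)+[0,0,.1],YB);show('lo',arc(1.7),YB)
i=r.camera('side');cv2.imwrite('pics/v9.png',cv2.resize(i[80:230,190:390,::-1],(600,450),interpolation=cv2.INTER_CUBIC))
```

```text
[0.5311 0.2987 0.2474]
off [278.2154 150.4011] on [273.7847 144.6121] tab1.7 [317.3661 104.5747]
hi [0.6207 0.3581 0.2488] row [10.455 -2.546 -0.097 -0.001 -0.004  0.001]
lo [0.6207 0.3581 0.1488] row [10.419 -2.534  9.903 -0.001 -0.004  0.001]
```

View pics/v9.png

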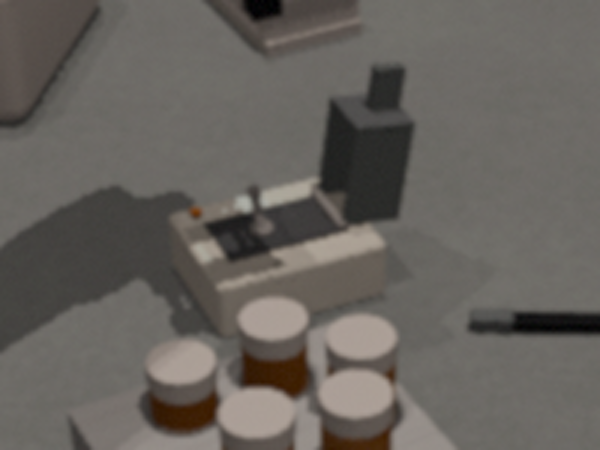

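The toggle ball is at (274,143), which matches the "on" prediction (273.8,144.6). The cover is still open with its tab on top. Next I'll pinch the tab again.

Emit:
carry_out(steps=[[[3,-0.7,-0.5,0,0,0],[6,-1.5,-0.5,0,0,0],[9,-2.2,-0.5,0,0,0],[10.4,-2.5,-0.5,0,0,0],[10.4,-2.5,-0.5,0,0,0],[10.4,-2.5,-0.5,0,0,0],[10.4,-2.5,0,0,0,0],[10.4,-2.5,3,0,0,0],[10.4,-2.5,6,0,0,0],[10.4,-2.5,8.5,0,0,0],[10.4,-2.5,9.9,0,0,0],[10.4,-2.5,9.9,0,0,0],[10.4,-2.5,9.9,0,0,0]]], hand=-0.5)

```text
time: 41.93
ee_pos: [0.6198, 0.3559, 0.1469]
eef_rot: [0.985, 0.172, -0.0, 0.0]
ft_force: [-0.2, 0.3, 1.1]
width: 0.0644
grip_force: 0.0
```

Emit:
carry_out(steps=[[[0,0,0,0,0,0],[0,0,0,0,0,0],[0,0,0,0,0,0],[0,0,0,0,0,0],[0,0,0,0,0,0],[0,0,0,0,0,0],[0,0,0,0,0,0],[0,0,0,0,0,0],[0,0,0,0,0,0],[0,0,0,0,0,0],[0,0,0,0,0,0],[0,0,0,0,0,0]]], hand=1)

```text
time: 42.93
ee_pos: [0.6195, 0.3574, 0.1466]
eef_rot: [0.985, 0.172, -0.0, -0.001]
ft_force: [-1.5, 5.0, 0.4]
width: 0.0101
grip_force: 15.0
```

Run:
```python
from h import *
s=r.read_state();print(s['ee_pos'],arc(1.7),s['width'],s['grip_force'],s['ft_force'])
for th in np.linspace(1.6,0,17):print(round(th,2),(go(arc(th)-arc(1.7)+s['ee_pos'],YB)[:3]).round(2))
```

```text
[0.6195 0.3574 0.1466] [0.6207 0.3581 0.1488] 0.010067025987347603 15.00193516490981 [-1.451   4.9911  0.4478]
1.6 [-1.11 -0.   -0.42]
1.5 [-2.26 -0.   -0.73]
1.4 [-3.43 -0.01 -0.92]
1.3 [-4.61 -0.01 -0.99]
1.2 [-5.8  -0.01 -0.94]
1.1 [-6.97 -0.01 -0.78]
1.0 [-8.12 -0.01 -0.5 ]
0.9 [-9.24 -0.01 -0.1 ]
0.8 [-10.32  -0.01   0.4 ]
0.7 [-11.33  -0.01   1.01]
0.6 [-12.29  -0.01   1.72]
0.5 [-13.16  -0.01   2.52]
0.4 [-13.96  -0.01   3.4 ]
0.3 [-14.66  -0.01   4.36]
0.2 [-15.26  -0.01   5.38]
0.1 [-15.76  -0.01   6.46]
0.0 [-16.14  -0.01   7.58]
```

Emit:
carry_out(steps=[[[-1.1,0,-0.4,0,0,0],[-2.3,0,-0.7,0,0,0],[-3.4,0,-0.9,0,0,0],[-4.6,0,-1,0,0,0],[-5.8,0,-0.9,0,0,0],[-7,0,-0.8,0,0,0],[-8.1,0,-0.5,0,0,0],[-9.2,0,-0.1,0,0,0],[-10.3,0,0.4,0,0,0],[-11.3,0,1,0,0,0],[-12.3,0,1.7,0,0,0],[-13.2,0,2.5,0,0,0],[-14,0,3.4,0,0,0],[-14.7,0,4.4,0,0,0],[-15.3,0,5.4,0,0,0],[-15.8,0,6.5,0,0,0],[-16.1,0,7.3,0,0,0],[-16.1,0,7.6,0,0,0],[-16.1,0,7.8,0,0,0],[-16.1,0,7.8,0,0,0]]])

```text
time: 44.6
ee_pos: [0.4672, 0.3033, 0.069]
eef_rot: [0.985, 0.173, -0.001, -0.001]
ft_force: [-6.2, 4.5, 3.0]
width: 0.0098
grip_force: 15.0
```

Emit:
carry_out(steps=[[[0,0,0.2,0,0,0],[0,0,0.3,0,0,0],[0,0,0.3,0,0,0]]])

```text
time: 44.85
ee_pos: [0.4679, 0.3036, 0.0673]
eef_rot: [0.985, 0.173, 0.0, -0.001]
ft_force: [-8.0, 2.3, 15.0]
width: 0.0097
grip_force: 15.0
```

The upward force reaches 15 N, so the cover is on its stop. Next I'll release, rise and check.

Emit:
carry_out(steps=[[[0,0,0,0,0,0],[0,0,-0.2,0,0,0],[0,0,-0.2,0,0,0],[0,0,-0.2,0,0,0],[0,0,-0.2,0,0,0],[0,0,-0.2,0,0,0],[0,0,-3,0,0,0],[0,0,-7,0,0,0],[0,0,-11,0,0,0],[0,0,-15,0,0,0],[0,0,-18,0,0,0],[-6,0,-18,0,0,0],[-6,0,-18,0,0,0],[-6,0,-18,0,0,0]]], hand=-0.5)

```text
time: 46.02
ee_pos: [0.4094, 0.2814, 0.246]
eef_rot: [0.985, 0.173, 0.0, 0.001]
ft_force: [-0.2, 0.5, 0.5]
width: 0.0654
grip_force: 0.0
```

Run:
```python
from h import *
s=r.read_state();print(s['time'],s['ee_pos'])
i=r.camera('side');t=r.camera('top')
a=cv2.imread('pics/side0.png')[:,:,::-1].astype(int)
print('box region diff vs start',np.abs(i.astype(int)-a)[120:185,265:322].mean(), 'bystanders diff',np.abs(i.astype(int)-a)[175:280,345:450].mean(),np.abs(i.astype(int)-a)[335:400,415:460].mean())
v=np.vstack([np.hstack([i[100:220,220:380],a[100:220,220:380].astype(np.uint8)]),np.hstack([i[170:290,200:360],i[280:400,340:500]])])
cv2.imwrite('pics/v10.png',cv2.resize(v[:,:,::-1],(800,600),interpolation=cv2.INTER_CUBIC))
print('side tab closed',proj('side',box(-63,0,87)))
```

```text
46.0167 [0.4094 0.2814 0.246 ]
box region diff vs start 5.141160593792173 bystanders diff 3.0273922902494332 3.051168091168091
side tab closed [254.8911 149.5391]
```

View pics/v10.png

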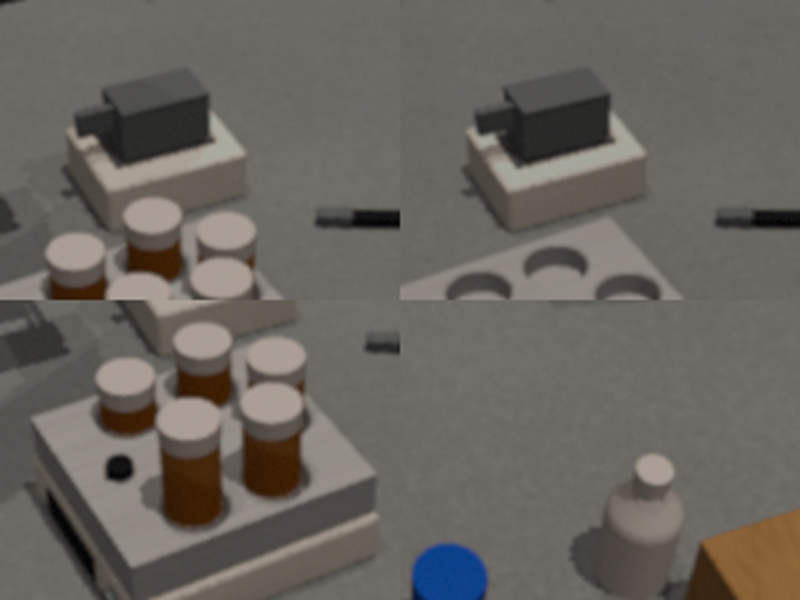

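The cover looks the same as in the start picture, closed. All five jars are upright in their pockets, and the bottle, marker and tip box are unchanged. Handing in.

```bash
python3 -c "
from bench import r
print(r.close_job())"
```

```text
the job is handed in; nothing more can be done
None
```

The job is handed in: jars 1–5 stand in pockets 1–5, the toggle is on, the cover is closed again, and the tip box, bottle and marker were left where they were.

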